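Feel along the frets of a guitar neck

TASK

Feel the frets of the bare guitar neck for a proud one: with the gripper's fingers shut, set the fingertips down lightly on the fretboard at the first fret (next to the white nut) and draw them along the middle of the board in one unbroken stroke, keeping light contact and never lifting off, over every fret in order up to the twelfth fret (just past the pair of dots). Stop there and finish with the fingertips still resting lightly on the twelfth fret. Do not press hard or lift the neck, and leave everything else on the bench where it is.

Things in the scene. Friction and masses are not known exactly. Their poses are not given: they have to be found in the camera images.
- neck: bare guitar neck without strings, level, fretboard up, on a sprung rest, roughly left to right before the robot. Origin: underside, centre line, midway between frets 1 and 12; x from headstock to heel (body end), y across, z up. 22 rounded steel frets cross the dark fretboard, their tops 20.5 mm above the origin, about 91 mm above the table, 1 mm out of the wood: fingertips slide over them
- nut (a point): top of the white nut, a 4 mm wide bar across the neck where the dark fretboard begins and the black-faced headstock with six tuning machines ends (36 mm from fret 1). The fretboard runs 472 mm from here to the heel, 43 mm wide at the nut, 56 mm at the heel. White dots lie just on the nut side of frets 3, 5, 7, 9 (one each) and 12 (two side by side)
- rest (a joint): how far the sprung rest under the neck is pushed straight down, in m: 0 at rest, positive down. It yields about 2 mm per newton wherever the neck is pressed, cannot move sideways or tilt, and stops at 18 mm. 2 to 8 mm is a light touch; over 13 mm is too hard. Negative if the neck is lifted
- fret1: first fret from the nut: a steel bar 3 mm wide across the fretboard, 36 mm from the fretboard's nut end. Its origin is on the neck's centre line at underside height, axes as the neck's
- fret3: third fret from the nut: a steel bar 3 mm wide across the fretboard, 103 mm from the fretboard's nut end. Its origin is on the neck's centre line at underside height, axes as the neck's
- fret5: fifth fret from the nut: a steel bar 3 mm wide across the fretboard, 163 mm from the fretboard's nut end. Its origin is on the neck's centre line at underside height, axes as the neck's
- fret7: seventh fret from the nut: a steel bar 3 mm wide across the fretboard, 216 mm from the fretboard's nut end. Its origin is on the neck's centre line at underside height, axes as the neck's
- fret9: ninth fret from the nut: a steel bar 3 mm wide across the fretboard, 263 mm from the fretboard's nut end. Its origin is on the neck's centre line at underside height, axes as the neck's
- fret12: twelfth fret from the nut: a steel bar 3 mm wide across the fretboard, 324 mm from the fretboard's nut end. Its origin is on the neck's centre line at underside height, axes as the neck's, just on the heel side of the pair of dots
- fret1_top (a point): middle of the top of the first fret, where a fingertip touches it; axes as the neck's (x towards the heel, z up)
- fret12_top (a point): middle of the top of the twelfth fret, where a fingertip touches it; axes as the neck's (x towards the heel, z up)
- cork_block: cork sanding block, 100 x 45 x 30 mm, lying beside the neck. A bystander, to be left alone
- screwdriver: screwdriver lying beside the neck. A bystander, to be left alone
- tape_roll: roll of white tape lying flat, 90 mm across, 24 mm high. A bystander, to be left alone
- jar: small jar, 56 mm across, 65 mm high. A bystander, to be left alone
- glue: glue bottle, 48 mm across, 125 mm high with its nozzle. A bystander, to be left alone
- radius_block: wooden sanding block, 80 x 50 x 27 mm. A bystander, to be left alone
- hammer: hammer, 220 mm long, lying on the far side of the neck. A bystander, to be left alone

How it is judged:
On the way, in this order (a step that is already met when the one before it is completed fails the run):
1. fingertips touch the first fret near its middle (contact force between the fingers and fret1 above 0.1 N and y of the grasp point in the frame of fret12_top between -0.015 and 0.015 m), for 0.04 s.
2. fingertips touch the third fret near its middle (contact force between the fingers and fret3 above 0.1 N and y of the grasp point in the frame of fret12_top between -0.015 and 0.015 m), for 0.04 s.
3. fingertips touch the fifth fret near its middle (contact force between the fingers and fret5 above 0.1 N and y of the grasp point in the frame of fret12_top between -0.015 and 0.015 m), for 0.04 s.
4. fingertips touch the seventh fret near its middle (contact force between the fingers and fret7 above 0.1 N and y of the grasp point in the frame of fret12_top between -0.015 and 0.015 m), for 0.04 s.
5. fingertips touch the ninth fret near its middle (contact force between the fingers and fret9 above 0.1 N and y of the grasp point in the frame of fret12_top between -0.015 and 0.015 m), for 0.04 s.
6. fingertips touch the twelfth fret near its middle (contact force between the fingers and fret12 above 0.1 N and y of the grasp point in the frame of fret12_top between -0.015 and 0.015 m), for 0.04 s.
At the end, for the whole second after the job is handed in: The fingertips rest still on the twelfth fret (grasp point within 10 mm of it along the neck and 15 mm of the centre line across) with at least 0.3 N, the neck pushed down by 0.7 to 13 mm, and no bystander has moved more than 12 mm (contact force between the fingers and neck above 0.3 N and x of the grasp point in the frame of fret12_top between -0.01 and 0.01 m and y of the grasp point in the frame of fret12_top between -0.015 and 0.015 m and value of joint rest between 0.0007 and 0.013 m and velocity of joint rest between -0.01 and 0.01 m/s and distance of each of cork_block, screwdriver, tape_roll, jar, glue, radius_block, hammer from where it was at the start of the episode below 0.012 m); the arm keeps its last pose, push and grip.
It fails at once if the neck is pressed hard (rest pushed down more than 13 mm) (value of joint rest above 0.013 m).
It fails at once if the neck is lifted off its rest position (value of joint rest below -0.004 m).
It fails at once if the fingers come low over the fretboard between the first and twelfth fret without touching it (lifted off in the stroke) (x of the grasp point in the frame of fret1_top above 0.03 m and x of the grasp point in the frame of fret12_top below -0.03 m and y of the grasp point in the frame of fret1_top between -0.04 and 0.04 m and z of the grasp point in the frame of fret1_top below 0.06 m and value of joint rest below 0.0005 m).
It fails at once if a bystander is pushed, lifted or carried (moved more than 12 mm) (distance of any of cork_block, screwdriver, tape_roll, jar, glue, radius_block, hammer from where it was at the start of the episode above 0.012 m).
It also fails if it takes over 48 s, if anything falls off the work surface, if the arm or the gripper's body presses on something with over 40 N, if the wrist force passes 120 N, or if a joint passes its speed limit or range.

ROBOT

A 6-joint arm with a two-finger parallel gripper is mounted at the origin on the work surface. World frame = base frame: x ahead of the robot, y to its left, z up, the work surface at z = 0. Lengths are in m, angles in rad, forces in N, time in s.
With the tool pointing down it reaches from about 0.3 to 0.825 m from the base axis. Payload 5.4 kg.
Tool frame: the origin (TCP) lies between the finger pads; the fingertips stand 8 mm ahead of it and the grasp point (between the pads) lies 11 mm behind it (ctrl.nose_length is the z of the fingertips in the tool frame, in m); z points along the fingers, y is the direction in which the jaws open and shut (so a half turn about z gives the same grasp; the last joint's range is limited). The gripper opens to 92 mm and grips with 3 to 60 N. Pads are 20 mm wide; open, the fingers measure 128 mm over their backs; the gripper's body (75 mm by 189 mm) begins 69 mm behind the grasp point.
Start: joints at [0.918, 0.158, 1.597, -0, 1.386, -0.21], TCP at [0.246, 0.52, 0.223] pointing down, gripper open.
Joint ranges: [-2.91, 2.91], [-0.94, 2.29], [0.18, 2.7], [-1.29, 4.43], [0.17, 2.64], [-3, 3]. Speed limits (rad/s): [2.57, 2.57, 3.14, 3.14, 3.14, 3.14].

INTERFACE

Orientations are given as a rotation vector (axis times angle).
In Python, from rig import telemetry, imaging, ticket, ctrl gives the robot as it stands.
- The arm moves only by the tool move_arm, never from a script. Its argument "series" is a list of rows, each an object with "travel": the shift along the tool's x, y, z in cm, a list of three; "yaw": the turn about the tool's z in rad; "claw": the finger opening in cm, from 0 to 9.19. In form: [{"travel": [dx, dy, dz], "yaw": yaw, "claw": claw}, ...]. A call has 1 to 8 rows; each row shifts and turns the pose as measured when the row begins, along the tool's axes as they then stand; what a row does not reach is not made up. A row lasts 1/10 s, in which the tool goes at most 50 mm and 8.59 degrees, less where a joint would pass 70% of its speed; a pose out of reach is approached as far as the arm can. A call with a gripper value outside its range is refused whole. The fingers move at their own pace and stop on an object; "squeeze" is the grip in N (left out, the last holds). Time passes only in rows, so rows that do not move let the fingers close. It gives the time, the measured TCP pose, the force and the opening at its end, in the units of the state.
- telemetry.get_state(): the state, without advancing time (a new reading comes with each control period).
- imaging.get_image(name): name is "side" or "top"; returns a dict with "img" (400x640x3 uint8, blue, green, red), "mtx" (3x3 intrinsics, pixels), "R" (3x3) and "t" (3): a world point X has camera coordinates R X + t. Camera axes: x right, y down, z forward; pixel columns grow to the right and rows downward; lengths in m; the calibration is good to about 2 mm. A picture is of the moment at which its call begins. There is no depth.
- ticket.sign_off(): hands the job in, once; it reports no verdict.
The state is a dict: "clock": time; "joints": joint angles; "dq": joint speeds; "effort": joint torques, N m; "tcp_pos": TCP position; "tcp_rot": TCP orientation; "wrist_force": force on the tool from outside, world axes, zero at the start; "torque": the same for the moment, N m; "finger_gap": opening from 0.0 (shut) to 1.0 (fully open).
Only numpy, scipy, OpenCV 4.12 (cv2) and the standard library are available. Lean on these libraries where they do the work, as an engineer would, in place of code of your own. Each camera call takes 0.05 s, during which the arm holds its last target.

## Working session

There is one attempt and no reset: what is moved stays moved. The work goes in short steps, Python scripts to look and compute and a tool call to move; the robot and the scene stay as the last step left them, time stands still between calls to the robot, and variables do not carry over. Pictures are saved under pics/ and viewed, and the job is handed in when it is done.

Besides the shell and the picture viewer there is one more tool, called after "Emit:" as name(argument=value, ...) on one line, values as JSON. move_arm: Moves the arm, as the interface text tells. Its arguments: {"type":"object","properties":{"series":{"type":"array"},"squeeze":{"type":"number"}},"required":["series"]}

```bash
mkdir -p pics; ls; python3 - <<'E'
from rig import telemetry, imaging, ticket, ctrl
import cv2
print(telemetry.get_state(), ctrl.nose_length)
for n in("top","side"):
    d=imaging.get_image(n); cv2.imwrite(f"pics/{n}0.png",d["img"]); print(n,d["mtx"],d["R"],d["t"])
E
```

```text
pics
{'clock': 0.0, 'joints': array([ 9.17905738e-01,  1.59031449e-01,  1.59822744e+00, -1.90400753e-05,
        1.38618538e+00, -2.10072511e-01]), 'dq': array([-0.00187548,  0.00054678, -0.00139133,  0.00098415,  0.00137365,
        0.00026379]), 'effort': array([-1.33549393e-04, -3.85572767e+01, -3.22112918e+01,  7.01124058e-02,
        3.79335461e-02, -1.51515546e-04]), 'tcp_pos': array([0.24601256, 0.51904087, 0.22163119]), 'tcp_rot': array([-6.89735881e-01, -3.06416442e+00,  2.65358264e-03]), 'wrist_force': array([ 0.25731992, -0.51517601, -0.05596135]), 'torque': array([-0.00078698, -0.01172371, -0.03586806]), 'finger_gap': 1.0008844703925328} 0.008
top [[381.21043866   0.         318.70051244]
 [  0.         381.21043866 206.5640404 ]
 [  0.           0.           1.        ]] [[-0.02745593 -0.99961598  0.00375019]
 [-0.98173265  0.02625776 -0.18844505]
 [ 0.18827421 -0.00885562 -0.98207657]] [0.0558594  0.56598221 0.81645235]
side [[445.29128944   0.         316.34555621]
 [  0.         445.29128944 203.58616311]
 [  0.           0.           1.        ]] [[-0.99287339 -0.11776676  0.01825965]
 [-0.09865951  0.72631094 -0.68024901]
 [ 0.06684854 -0.67720263 -0.73275362]] [0.58244491 0.08578527 0.9270643 ]
```

View pics/top0.png

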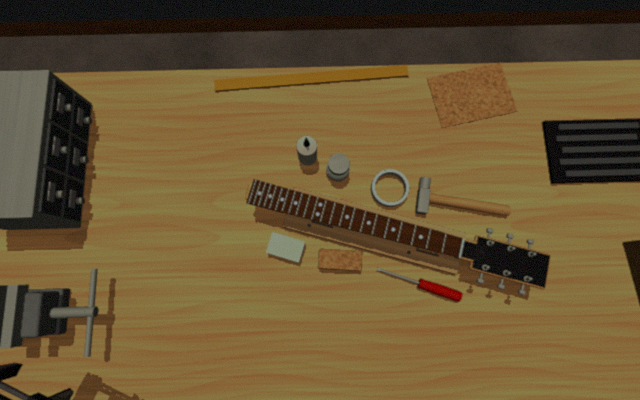

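View pics/side0.png

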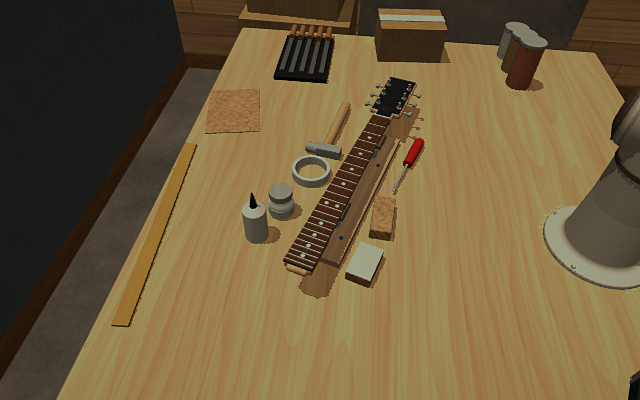

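The top view shows the nut end near (465,250), the heel near (250,192) and the headstock at the right. I'll zoom in next.

```bash
python3 - <<'E'
import cv2
t=cv2.imread("pics/top0.png")
cv2.imwrite("pics/topA.png",cv2.resize(t[170:290,360:560],None,fx=4,fy=4,interpolation=cv2.INTER_CUBIC))
cv2.imwrite("pics/topB.png",cv2.resize(t[160:280,230:430],None,fx=4,fy=4,interpolation=cv2.INTER_CUBIC))
s=cv2.imread("pics/side0.png")
cv2.imwrite("pics/sideA.png",cv2.resize(s[60:280,270:430],None,fx=2.7,fy=2.7,interpolation=cv2.INTER_CUBIC))
E
```

```text
(no output)
```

View pics/topA.png

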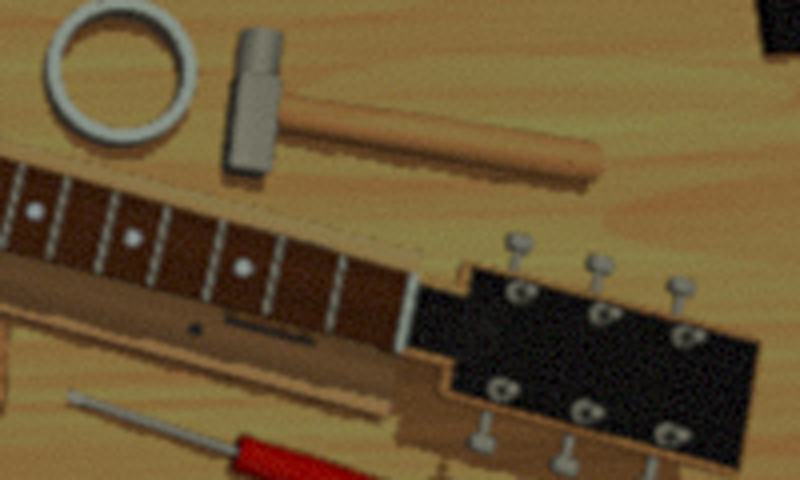

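View pics/topB.png

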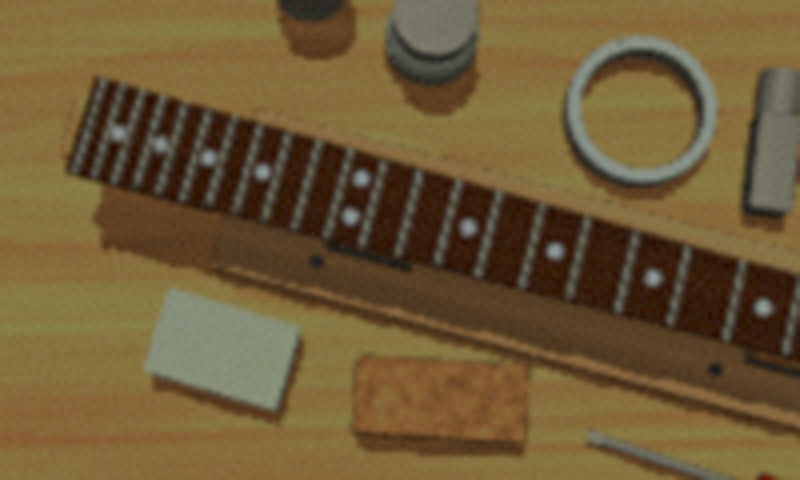

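View pics/sideA.png

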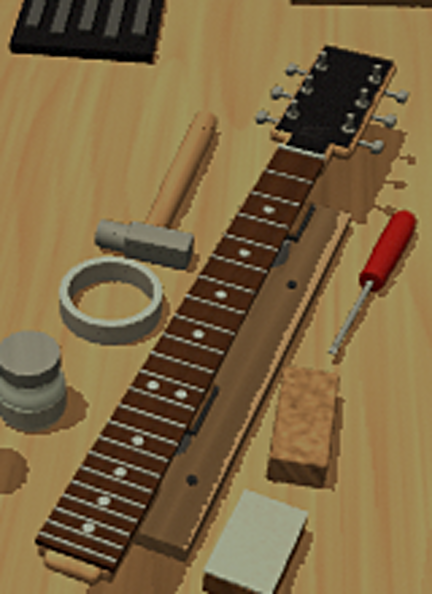

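```bash
cat > h.py <<'E'
import numpy as np, cv2
from rig import telemetry, imaging
def ray(d,p,z):
    v=d["R"].T@np.linalg.solve(d["mtx"],[p[0],p[1],1.]); c=-d["R"].T@d["t"]
    return c+v*(z-c[2])/v[2]
def proj(d,X):
    q=d["mtx"]@(d["R"]@X+d["t"]); return q[:2]/q[2]
E
python3 - <<'E'
from h import *
t=imaging.get_image("top");s=imaging.get_image("side")
# hand-read top-view points (crop/4+offset)
o=-.375
P={ 'nut':(360+407/4+o,170+312/4+o),'f1':(360+336/4+o,170+292/4+o),'f12':(230+340/4+o,160+191/4+o),'d3':(360+243/4+o,170+267/4+o)}
W={k:ray(t,p,.091) for k,p in P.items()}
for k in W: print(k,W[k].round(4),'d nut',np.linalg.norm(W[k]-W['nut']).round(4), 'side px',proj(s,W[k]).round(1), )
# refine: dark-red fretboard mask in top, warp-free: centroid edges
for d,n in((t,'top'),(s,'side')):
    hsv=cv2.cvtColor(d["img"],cv2.COLOR_BGR2HSV)
    m=((hsv[...,0]<12)|(hsv[...,0]>174))&(hsv[...,1]>120)&(hsv[...,2]<95)
    m=cv2.morphologyEx(m.astype(np.uint8)*255,cv2.MORPH_CLOSE,np.ones((5,5)))
    c=max(cv2.findContours(m,cv2.RETR_EXTERNAL,cv2.CHAIN_APPROX_NONE)[0],key=cv2.contourArea)
    hull=cv2.convexHull(c); q=cv2.approxPolyN(hull,4).reshape(-1,2)
    print(n,cv2.contourArea(c),q.tolist(),[ray(d,p,.09).round(4).tolist() for p in q])
E
```

```text
nut [ 0.4625 -0.2622  0.091 ] d nut 0.0 side px [381.3 115.2]
f1 [ 0.4742 -0.2251  0.091 ] d nut 0.0389 side px [376.  124.1]
f12 [0.5586 0.0498 0.091 ] d nut 0.3264 side px [328.5 206.1]
d3 [ 0.489  -0.1762  0.091 ] d nut 0.09 side px [368.9 136.6]
top 7706.0 [[639, 23], [0, 37], [0, 22], [639, 1]] [[0.9912, -0.7454, 0.09], [0.9916, 0.7882, 0.09], [1.0319, 0.7934, 0.09], [1.0513, -0.7566, 0.09]]
side 3787.0 [[391, 116], [312, 271], [282, 260], [374, 113]] [[0.439, -0.2637, 0.09], [0.5717, 0.2027, 0.09], [0.6265, 0.1867, 0.09], [0.48, -0.27, 0.09]]
```

Both views agree: nut to fret 12 measures 326 mm, which is what it should be. Fret 1 is at about (0.474,-0.225), fret 12 at (0.558,0.050), and the neck's azimuth is 1.272 rad. I'll set the jaw axis across the neck, which makes tool x point towards the heel.

Emit:
move_arm(series=[{"travel": [0,0,0],"yaw": 0.14,"claw": 0},{"travel": [0,0,0],"yaw": 0.14,"claw": 0},{"travel": [0,0,0],"yaw": 0.14,"claw": 0},{"travel": [0,0,0],"yaw": 0.14,"claw": 0},{"travel": [0,0,0],"yaw": 0.14,"claw": 0},{"travel": [0,0,0],"yaw": 0.14,"claw": 0},{"travel": [0,0,0],"yaw": 0.14,"claw": 0},{"travel": [0,0,0],"yaw": 0.14,"claw": 0}], squeeze=10)

```text
clock: 1.0
tcp_pos: [0.2452, 0.518, 0.2195]
tcp_rot: [2.261, 2.18, -0.009]
wrist_force: [-1.1, -0.8, -0.8]
finger_gap: 0.329
```

Emit:
move_arm(series=[{"travel": [0,0,0],"yaw": 0.13,"claw": 0},{"travel": [0,0,0],"yaw": 0.12,"claw": 0},{"travel": [-1,0,0],"yaw": 0,"claw": 0},{"travel": [-2,0,0],"yaw": 0,"claw": 0}])

```text
clock: 1.4
tcp_pos: [0.236, 0.4886, 0.2184]
tcp_rot: [2.522, 1.87, -0.012]
wrist_force: [0.7, -0.8, -0.1]
finger_gap: 0.006
```

```bash
cat >> h.py <<'E'
from scipy.spatial.transform import Rotation as Ro
F1=np.array([.4737,-.2249,.091]);F12=np.array([.558,.0498,.091])
u=(F12-F1)/np.linalg.norm(F12-F1); w=np.array([-u[1],u[0],0])
def rep():
    st=telemetry.get_state(); p=st['tcp_pos'];R=Ro.from_rotvec(st['tcp_rot']).as_matrix()
    print('t',round(st['clock'],2),'tcp',p.round(4),'gap',round(st['finger_gap'],3),'f',st['wrist_force'].round(2))
    print('toolz',R[:,2].round(4),'yawerr(rad, +yaw)',round(float(np.arctan2(R[1,0],R[0,0])-np.arctan2(u[1],u[0])),4))
    print('along from f1',((p-F1)@u).round(4),'from f12',((p-F12)@u).round(4),'across',((p-F1)@w).round(4),'tip z-.091',round(p[2]-.008-.091,4))
    print('tool shift to F1 cm',(R.T@(F1+[0,0,.008]-p)*100).round(2),' to F12',(R.T@(F12+[0,0,.008]-p)*100).round(2), 'j',st['joints'].round(2))
E
python3 -c "
from h import *;rep()"
```

```text
t 1.4 tcp [0.236  0.4886 0.2184] gap 0.006 f [ 0.69 -0.81 -0.05]
toolz [-0.0048 -0.0061 -1.    ] yawerr(rad, +yaw) 0.0032
along from f1 0.6124 from f12 0.325 across 0.4366 tip z-.091 0.1194
tool shift to F1 cm [-61.29  43.49  12.27]  to F12 [-32.56  43.59  12.06] j [ 0.9   0.08  1.69 -0.    1.38  1.19]
```

Emit:
move_arm(series=[{"travel": [-3.6,2.6,0],"yaw": 0,"claw": 0},{"travel": [-3.6,2.6,0],"yaw": 0,"claw": 0},{"travel": [-3.6,2.6,0],"yaw": 0,"claw": 0},{"travel": [-3.6,2.6,0],"yaw": 0,"claw": 0},{"travel": [-3.6,2.6,0],"yaw": 0,"claw": 0},{"travel": [-3.6,2.6,0],"yaw": 0,"claw": 0},{"travel": [-3.6,2.6,0],"yaw": 0,"claw": 0},{"travel": [-3.6,2.6,0],"yaw": 0,"claw": 0}])

```text
clock: 2.2
tcp_pos: [0.353, 0.1419, 0.218]
tcp_rot: [2.484, 1.917, -0.012]
wrist_force: [-0.1, 0.2, 0.5]
finger_gap: 0.005
```

```bash
python3 -c "
from h import *;rep()"
```

```text
t 2.2 tcp [0.353  0.1419 0.218 ] gap 0.005 f [-0.08  0.22  0.53]
toolz [-0.0038 -0.0072 -1.    ] yawerr(rad, +yaw) 0.0414
along from f1 0.3152 from f12 0.0279 across 0.223 tip z-.091 0.119
tool shift to F1 cm [-32.32  20.99  12.12]  to F12 [-3.61 22.18 11.89] j [ 0.07 -0.38  2.1  -0.01  1.43  0.32]
```

Emit:
move_arm(series=[{"travel": [-4,2.7,0],"yaw": 0.01,"claw": 0},{"travel": [-4,2.7,0],"yaw": 0.01,"claw": 0},{"travel": [-4,2.7,0],"yaw": 0.01,"claw": 0},{"travel": [-4,2.7,0],"yaw": 0.01,"claw": 0},{"travel": [-4,2.7,0],"yaw": 0.01,"claw": 0},{"travel": [-4,2.7,0],"yaw": 0.01,"claw": 0},{"travel": [-3.5,2.3,0],"yaw": 0.01,"claw": 0},{"travel": [-1.5,1,0],"yaw": 0,"claw": 0}])

```text
clock: 3.0
tcp_pos: [0.4576, -0.2076, 0.2198]
tcp_rot: [2.53, 1.851, -0.008]
wrist_force: [0.4, 0.8, -0.6]
finger_gap: 0.003
```

```bash
python3 -c "
from h import *;rep()"
```

```text
t 3.0 tcp [ 0.4576 -0.2076  0.2198] gap 0.003 f [ 0.35  0.81 -0.64]
toolz [ 1.0e-04 -8.3e-03 -1.0e+00] yawerr(rad, +yaw) -0.01
along from f1 0.0118 from f12 -0.2756 across 0.0205 tip z-.091 0.1208
tool shift to F1 cm [-1.06  2.03 12.09]  to F12 [27.67  1.74 11.86] j [-0.66 -0.03  1.8  -0.01  1.37 -0.35]
```

Emit:
move_arm(series=[{"travel": [-1,2,0],"yaw": -0.01,"claw": 0},{"travel": [0,0,2],"yaw": 0,"claw": 0},{"travel": [0,0,3],"yaw": 0,"claw": 0},{"travel": [0,0,3],"yaw": 0,"claw": 0},{"travel": [0,0,1],"yaw": 0,"claw": 0},{"travel": [0,0,0],"yaw": 0,"claw": 0}])

```text
clock: 3.6
tcp_pos: [0.4716, -0.2285, 0.1279]
tcp_rot: [2.508, 1.878, -0.008]
wrist_force: [0.5, -0.7, 0.0]
finger_gap: 0.008
```

```bash
python3 -c "
from h import *;rep()
for n in('top','side'):
    d=imaging.get_image(n);cv2.imwrite('pics/%s1.png'%n,d['img'])
    c=[proj(d,X) for X in(F1,F12)];st=telemetry.get_state();print(n,c,proj(d,st['tcp_pos']-[0,0,.008]))
    img=d['img'].copy()
    x,y=np.mean(c,0).astype(int)
    y0=max(0,int(min(c[0][1],c[1][1]))-60);x0=max(0,int(min(c[0][0],c[1][0]))-50)
    for p in c: cv2.circle(img,tuple(int(v) for v in p.round()),1,(0,255,0),-1)
    cv2.imwrite('pics/%s1c.png'%n,cv2.resize(img[y0:y0+180,x0:x0+240],None,fx=3.3,fy=3.3,interpolation=cv2.INTER_CUBIC))
"
```

```text
t 3.6 tcp [ 0.4716 -0.2285  0.1279] gap 0.008 f [ 0.51 -0.66  0.  ]
toolz [ 6.0e-04 -9.8e-03 -1.0e+00] yawerr(rad, +yaw) 0.0125
along from f1 -0.0041 from f12 -0.2914 across 0.0009 tip z-.091 0.0289
tool shift to F1 cm [0.43 0.09 2.88]  to F12 [29.16  0.44  2.62] j [-0.68  0.12  1.84 -0.01  1.18 -0.39]
top [array([443.56002936, 242.84743863]), array([314.62090507, 207.63407353])] [450.10927327 242.28467951]
side [array([376.15311388, 124.19429357]), array([328.82788726, 206.16365772])] [378.16828589 112.30433742]
```

View pics/top1c.png

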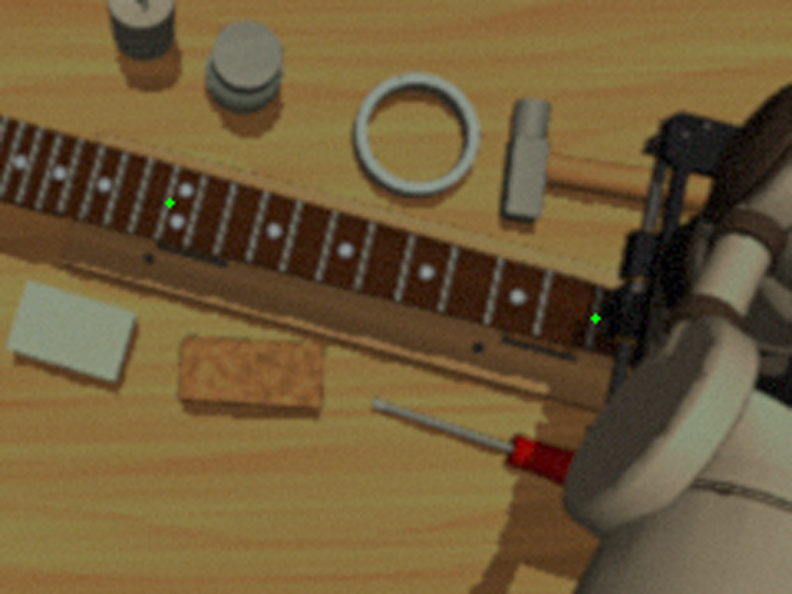

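View pics/side1c.png

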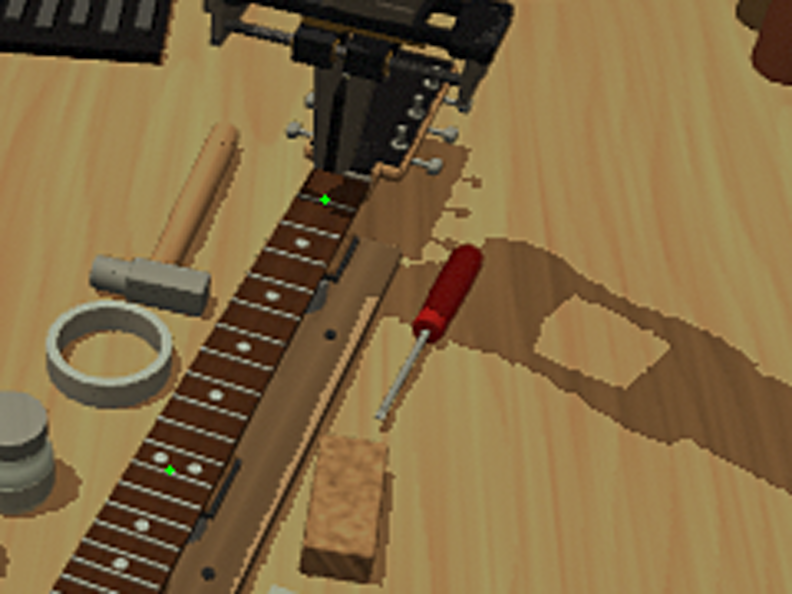

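The tips are 29 mm above the board, right over fret 1. The projected F12 mark lands just heelward of the pair of dots in both views. I'll go down now.

Emit:
move_arm(series=[{"travel": [0.4,0.1,1.2],"yaw": 0.01,"claw": 0},{"travel": [0,0,1.0],"yaw": 0,"claw": 0},{"travel": [0,0,0.2],"yaw": 0,"claw": 0},{"travel": [0,0,0],"yaw": 0,"claw": 0}])

```text
clock: 4.1
tcp_pos: [0.4773, -0.227, 0.1077]
tcp_rot: [2.509, 1.86, -0.004]
wrist_force: [-0.3, -0.1, -0.2]
finger_gap: 0.002
```

```bash
python3 -c "
from h import *;rep()"
```

```text
t 4.1 tcp [ 0.4773 -0.227   0.1077] gap 0.002 f [-0.32 -0.06 -0.16]
toolz [ 0.0087 -0.0161 -0.9998] yawerr(rad, +yaw) 0.0027
along from f1 -0.0009 from f12 -0.2883 across -0.0041 tip z-.091 0.0087
tool shift to F1 cm [ 0.1  -0.42  0.86]  to F12 [28.84 -0.34  0.49] j [-0.67  0.15  1.85 -0.01  1.13 -0.37]
```

Emit:
move_arm(series=[{"travel": [0.1,-0.3,0.3],"yaw": 0,"claw": 0},{"travel": [0,0,0.3],"yaw": 0,"claw": 0},{"travel": [0,0,0.2],"yaw": 0,"claw": 0},{"travel": [0,0,0.1],"yaw": 0,"claw": 0}])

```text
clock: 4.5
tcp_pos: [0.4751, -0.2255, 0.0987]
tcp_rot: [2.508, 1.86, -0.004]
wrist_force: [-0.3, -0.3, 0.1]
finger_gap: 0.01
```

```bash
python3 -c "
from h import *;rep()"
```

```text
t 4.5 tcp [ 0.4751 -0.2255  0.0987] gap 0.01 f [-0.32 -0.28  0.06]
toolz [ 0.0098 -0.017  -0.9998] yawerr(rad, +yaw) 0.0029
along from f1 -0.0002 from f12 -0.2875 across -0.0015 tip z-.091 -0.0003
tool shift to F1 cm [ 0.02 -0.15 -0.03]  to F12 [28.75 -0.06 -0.42] j [-0.67  0.15  1.86 -0.01  1.11 -0.37]
```

Emit:
move_arm(series=[{"travel": [0,0,0.2],"yaw": 0,"claw": 0},{"travel": [0,0,0.2],"yaw": 0,"claw": 0},{"travel": [0,0,0.1],"yaw": 0,"claw": 0},{"travel": [0,0,0],"yaw": 0,"claw": 0}])

```text
clock: 4.9
tcp_pos: [0.4752, -0.2256, 0.094]
tcp_rot: [2.508, 1.86, -0.004]
wrist_force: [-1.4, 1.2, 3.5]
finger_gap: 0.003
```

```bash
python3 -c "
from h import *;rep()"
```

```text
t 4.9 tcp [ 0.4752 -0.2256  0.094 ] gap 0.003 f [-1.43  1.16  3.45]
toolz [ 0.0095 -0.0167 -0.9998] yawerr(rad, +yaw) 0.003
along from f1 -0.0002 from f12 -0.2876 across -0.0016 tip z-.091 -0.005
tool shift to F1 cm [ 0.02 -0.16 -0.51]  to F12 [28.75 -0.07 -0.88] j [-0.67  0.16  1.86 -0.01  1.1  -0.37]
```

Emit:
move_arm(series=[{"travel": [0,0,0],"yaw": 0,"claw": 0}])

```text
clock: 5.0
tcp_pos: [0.4752, -0.2256, 0.0941]
tcp_rot: [2.508, 1.86, -0.004]
wrist_force: [-1.1, 1.6, 1.6]
finger_gap: 0.004
```

Emit:
move_arm(series=[{"travel": [0.5,0,0],"yaw": 0,"claw": 0},{"travel": [0.5,0,0],"yaw": 0,"claw": 0}])

```text
clock: 5.2
tcp_pos: [0.4789, -0.2174, 0.0948]
tcp_rot: [2.506, 1.857, -0.005]
wrist_force: [-0.7, -2.2, 2.3]
finger_gap: 0.005
```

```bash
python3 -c "
from h import *;rep()"
```

```text
t 5.2 tcp [ 0.4789 -0.2174  0.0948] gap 0.005 f [-0.73 -2.2   2.31]
toolz [ 0.0113 -0.0202 -0.9997] yawerr(rad, +yaw) 0.0023
along from f1 0.0086 from f12 -0.2787 across -0.0027 tip z-.091 -0.0042
tool shift to F1 cm [-0.87 -0.27 -0.41]  to F12 [27.86 -0.2  -0.87] j [-0.65  0.16  1.87 -0.01  1.1  -0.35]
```

Emit:
move_arm(series=[{"travel": [0.8,0,0.1],"yaw": 0,"claw": 0},{"travel": [0.8,0,0],"yaw": 0,"claw": 0},{"travel": [0.8,0,0],"yaw": 0,"claw": 0}])

```text
clock: 5.5
tcp_pos: [0.4872, -0.1939, 0.0942]
tcp_rot: [2.503, 1.854, -0.005]
wrist_force: [-1.2, -1.0, 3.1]
finger_gap: 0.011
```

```bash
python3 -c "
from h import *;rep()"
```

```text
t 5.5 tcp [ 0.4872 -0.1939  0.0942] gap 0.011 f [-1.2  -1.03  3.13]
toolz [ 0.0133 -0.0231 -0.9996] yawerr(rad, +yaw) 0.0021
along from f1 0.0336 from f12 -0.2538 across -0.0038 tip z-.091 -0.0048
tool shift to F1 cm [-3.36 -0.38 -0.42]  to F12 [25.37 -0.31 -0.95] j [-0.6   0.15  1.87 -0.01  1.09 -0.3 ]
```

Emit:
move_arm(series=[{"travel": [0.8,-0.1,0],"yaw": 0,"claw": 0},{"travel": [0.8,-0.1,0],"yaw": 0,"claw": 0},{"travel": [0.8,-0.1,0],"yaw": 0,"claw": 0},{"travel": [0.8,0,0],"yaw": 0,"claw": 0}])

```text
clock: 5.9
tcp_pos: [0.4946, -0.1594, 0.0938]
tcp_rot: [2.501, 1.855, -0.004]
wrist_force: [-1.3, -2.2, 3.5]
finger_gap: 0.007
```

```bash
python3 -c "
from h import *;rep()"
```

```text
t 5.9 tcp [ 0.4946 -0.1594  0.0938] gap 0.007 f [-1.3  -2.25  3.54]
toolz [ 0.0142 -0.0239 -0.9996] yawerr(rad, +yaw) 0.0031
along from f1 0.0688 from f12 -0.2186 across -0.0008 tip z-.091 -0.0052
tool shift to F1 cm [-6.89 -0.09 -0.39]  to F12 [ 2.184e+01  1.000e-02 -9.200e-01] j [-0.54  0.14  1.89 -0.01  1.09 -0.24]
```

Emit:
move_arm(series=[{"travel": [0.8,0,-0.02],"yaw": 0,"claw": 0},{"travel": [0.8,0,-0.02],"yaw": 0,"claw": 0},{"travel": [0.8,0,-0.02],"yaw": 0,"claw": 0},{"travel": [0.8,0,-0.02],"yaw": 0,"claw": 0},{"travel": [0.8,0,-0.02],"yaw": 0,"claw": 0}])

```text
clock: 6.4
tcp_pos: [0.5069, -0.1173, 0.0939]
tcp_rot: [2.502, 1.856, -0.005]
wrist_force: [-0.4, -2.7, 3.5]
finger_gap: 0.009
```

```bash
python3 -c "
from h import *;rep()"
```

```text
t 6.4 tcp [ 0.5069 -0.1173  0.0939] gap 0.009 f [-0.35 -2.73  3.55]
toolz [ 0.0134 -0.0235 -0.9996] yawerr(rad, +yaw) 0.0033
along from f1 0.1126 from f12 -0.1748 across -0.0002 tip z-.091 -0.0051
tool shift to F1 cm [-11.26  -0.05  -0.3 ]  to F12 [17.47  0.06 -0.83] j [-0.45  0.14  1.88 -0.02  1.09 -0.15]
```

Emit:
move_arm(series=[{"travel": [0.8,0,-0.02],"yaw": 0,"claw": 0},{"travel": [0.8,0,-0.02],"yaw": 0,"claw": 0},{"travel": [0.8,0,-0.02],"yaw": 0,"claw": 0},{"travel": [0.8,0,-0.02],"yaw": 0,"claw": 0},{"travel": [0.8,0,-0.02],"yaw": 0,"claw": 0},{"travel": [0.8,0,-0.02],"yaw": 0,"claw": 0}])

```text
clock: 7.0
tcp_pos: [0.5217, -0.0671, 0.094]
tcp_rot: [2.502, 1.856, -0.006]
wrist_force: [-0.2, -2.7, 2.8]
finger_gap: 0.004
```

```bash
python3 -c "
from h import *;rep()"
```

```text
t 7.0 tcp [ 0.5217 -0.0671  0.094 ] gap 0.004 f [-0.22 -2.73  2.83]
toolz [ 0.0126 -0.0231 -0.9997] yawerr(rad, +yaw) 0.0032
along from f1 0.165 from f12 -0.1224 across 0.0004 tip z-.091 -0.005
tool shift to F1 cm [-1.65e+01 -1.00e-02 -1.90e-01]  to F12 [12.23  0.09 -0.72] j [-0.35  0.16  1.86 -0.02  1.1  -0.04]
```

Emit:
move_arm(series=[{"travel": [0.8,0,-0.02],"yaw": 0,"claw": 0},{"travel": [0.8,0,-0.02],"yaw": 0,"claw": 0},{"travel": [0.8,0,-0.02],"yaw": 0,"claw": 0},{"travel": [0.8,0,-0.02],"yaw": 0,"claw": 0},{"travel": [0.8,0,-0.02],"yaw": 0,"claw": 0},{"travel": [0.8,0,-0.02],"yaw": 0,"claw": 0},{"travel": [0.8,0,-0.02],"yaw": 0,"claw": 0}])

```text
clock: 7.7
tcp_pos: [0.539, -0.0084, 0.0942]
tcp_rot: [2.503, 1.857, -0.007]
wrist_force: [-0.2, -2.1, 3.7]
finger_gap: 0.003
```

```bash
python3 -c "
from h import *;rep()"
```

```text
t 7.7 tcp [ 0.539  -0.0084  0.0942] gap 0.003 f [-0.18 -2.09  3.74]
toolz [ 0.0117 -0.0229 -0.9997] yawerr(rad, +yaw) 0.0033
along from f1 0.2261 from f12 -0.0613 across 0.0011 tip z-.091 -0.0048
tool shift to F1 cm [-22.61   0.04  -0.06]  to F12 [ 6.12  0.14 -0.59] j [-0.23  0.2   1.82 -0.02  1.11  0.08]
```

Emit:
move_arm(series=[{"travel": [0.8,0,-0.02],"yaw": 0,"claw": 0},{"travel": [0.8,0,-0.01],"yaw": 0,"claw": 0},{"travel": [0.8,0,-0.01],"yaw": 0,"claw": 0},{"travel": [0.8,0,-0.01],"yaw": 0,"claw": 0},{"travel": [0.8,0,-0.01],"yaw": 0,"claw": 0}])

```text
clock: 8.2
tcp_pos: [0.5514, 0.0334, 0.0939]
tcp_rot: [2.503, 1.857, -0.007]
wrist_force: [-0.6, -2.2, 3.2]
finger_gap: 0.008
```

```bash
python3 -c "
from h import *;rep()
for n in('top','side'):
    d=imaging.get_image(n)
    c=proj(d,F12).astype(int);img=d['img'];y0,x0=c[1]-80,c[0]-110
    cv2.imwrite('pics/%s2c.png'%n,cv2.resize(img[y0:y0+150,x0:x0+200],None,fx=4,fy=4,interpolation=cv2.INTER_CUBIC))
    print(n,c,x0,y0)
"
```

```text
t 8.2 tcp [0.5514 0.0334 0.0939] gap 0.008 f [-0.63 -2.2   3.17]
toolz [ 0.0111 -0.0228 -0.9997] yawerr(rad, +yaw) 0.0032
along from f1 0.2697 from f12 -0.0177 across 0.0015 tip z-.091 -0.0051
tool shift to F1 cm [-26.97   0.07  -0.  ]  to F12 [ 1.76  0.17 -0.54] j [-0.15  0.23  1.78 -0.02  1.11  0.16]
top [314 207] 204 127
side [328 206] 218 126
```

View pics/side2c.png

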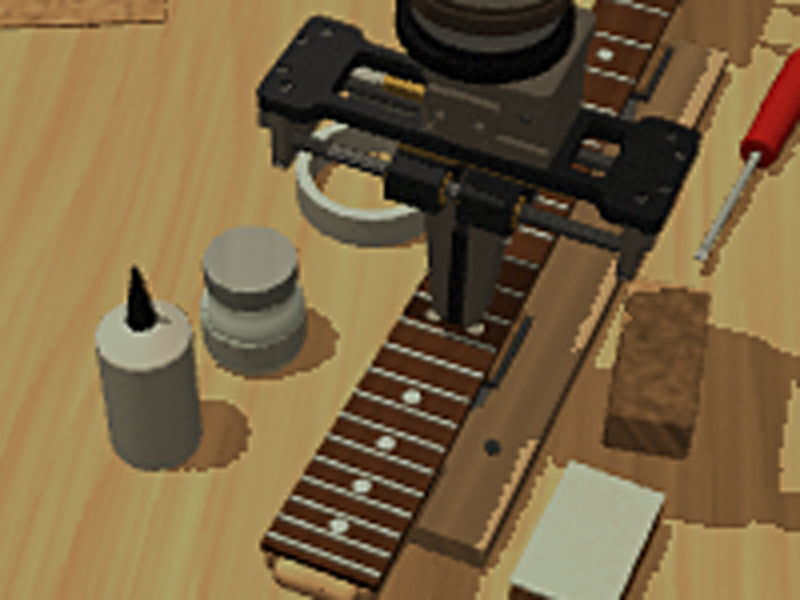

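View pics/top2c.png

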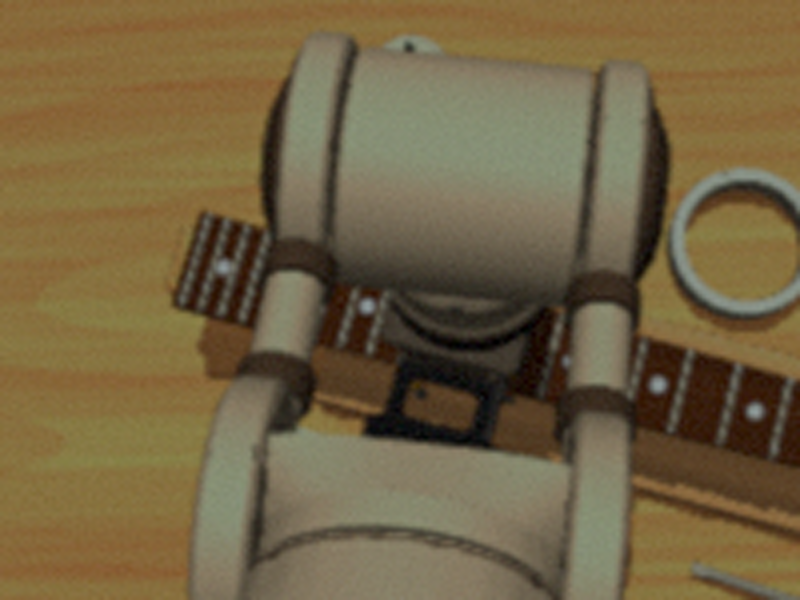

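Fingers sit by the pair of dots, with fret 12 just ahead, consistent with 17.7 mm left to go. They are well centred.

Emit:
move_arm(series=[{"travel": [0.6,0,-0.01],"yaw": 0,"claw": 0},{"travel": [0.6,0,-0.01],"yaw": 0,"claw": 0},{"travel": [0.3,0,0],"yaw": 0,"claw": 0},{"travel": [0,0,0],"yaw": 0,"claw": 0}])

```text
clock: 8.7
tcp_pos: [0.5561, 0.0494, 0.0938]
tcp_rot: [2.503, 1.858, -0.006]
wrist_force: [-0.8, -1.4, 3.0]
finger_gap: 0.003
```

```bash
python3 -c "
from h import *;rep()"
```

```text
t 8.7 tcp [0.5561 0.0494 0.0938] gap 0.003 f [-0.79 -1.42  3.05]
toolz [ 0.0113 -0.0221 -0.9997] yawerr(rad, +yaw) 0.0039
along from f1 0.2864 from f12 -0.001 across 0.0017 tip z-.091 -0.0052
tool shift to F1 cm [-28.64   0.05  -0.  ]  to F12 [ 0.09  0.18 -0.52] j [-0.12  0.24  1.77 -0.02  1.12  0.19]
```

Emit:
move_arm(series=[{"travel": [0,0,0],"yaw": 0,"claw": 0},{"travel": [0,0,0],"yaw": 0,"claw": 0},{"travel": [0,0,0],"yaw": 0,"claw": 0}])

```text
clock: 9.0
tcp_pos: [0.5561, 0.0493, 0.0939]
tcp_rot: [2.504, 1.858, -0.006]
wrist_force: [-0.3, -1.1, 2.9]
finger_gap: 0.009
```

```bash
python3 -c "
from h import *;rep()
d=imaging.get_image('side');img=d['img']
cv2.imwrite('pics/side3c.png',cv2.resize(img[120:280,230:430],None,fx=3.7,fy=3.7,interpolation=cv2.INTER_CUBIC))
s0=cv2.imread('pics/side0.png')
for n,(x,y,w_,h_) in dict(cork=(365,190,38,55),wood=(340,238,48,50),glue=(238,185,34,62),jar=(262,178,36,45),screw=(388,134,40,64)).items():
    r=cv2.matchTemplate(img,s0[y:y+h_,x:x+w_],cv2.TM_CCOEFF_NORMED);_,v,_,l=cv2.minMaxLoc(r);print(n,l[0]-x,l[1]-y,round(v,2))
rep()"
```

```text
t 9.0 tcp [0.5561 0.0493 0.0939] gap 0.009 f [-0.34 -1.08  2.9 ]
toolz [ 0.0113 -0.0218 -0.9997] yawerr(rad, +yaw) 0.0035
along from f1 0.2863 from f12 -0.001 across 0.0016 tip z-.091 -0.0051
tool shift to F1 cm [-2.864e+01  6.000e-02 -1.000e-02]  to F12 [ 0.09  0.17 -0.51] j [-0.12  0.24  1.77 -0.02  1.12  0.19]
cork 0 0 0.64
wood 0 0 0.89
glue 0 0 1.0
jar 0 0 1.0
screw 0 0 0.97
t 9.05 tcp [0.5561 0.0493 0.0938] gap 0.005 f [-0.16 -1.52  2.76]
toolz [ 0.0113 -0.0217 -0.9997] yawerr(rad, +yaw) 0.0035
along from f1 0.2863 from f12 -0.001 across 0.0017 tip z-.091 -0.0052
tool shift to F1 cm [-2.864e+01  7.000e-02 -1.000e-02]  to F12 [ 0.09  0.18 -0.51] j [-0.12  0.24  1.77 -0.02  1.12  0.19]
```

View pics/side3c.png

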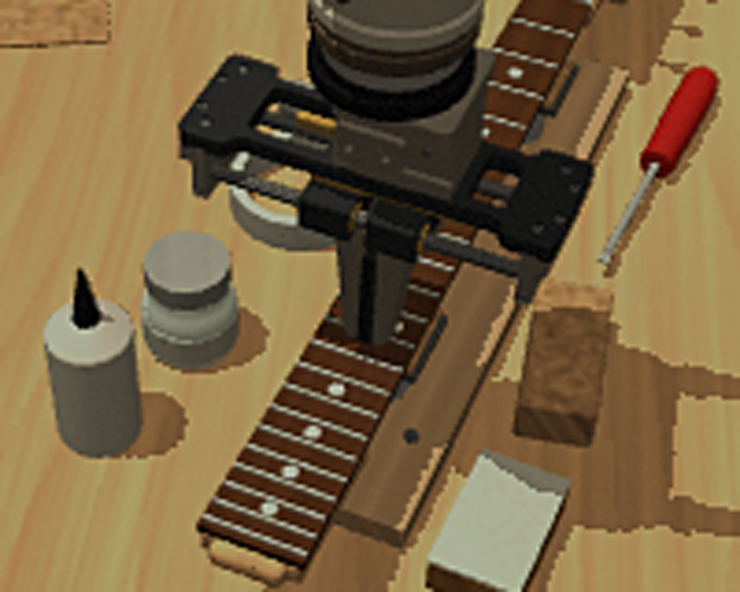

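The fingers cover fret 12. Frets 13 and 14 are visible between them and the dot at 15, and nothing else has shifted.

```bash
python3 -c "
from rig import ticket;print(ticket.sign_off())"
```

```text
the job is handed in; nothing more can be done
None
```

I drew the shut fingertips along the middle of the board from fret 1 to fret 12 in one unbroken stroke and handed the job in at about 9 s. I saw no sign of a lift-off. `sign_off` reports no verdict, so whether it passed is not confirmed.

- **Pressure:** from the tip height at each stop, the neck was pushed down about 4 to 5 mm throughout. The upward wrist force was about 1.6 to 3.7 N, with roughly 1 N of noise.
- **Final position:** the arm is still, 1 mm short of fret 12 along the neck and 1.7 mm off the centre line. The neck is pushed down about 5 mm with roughly 2.8 N. The side picture shows the fingers on fret 12, with frets 13 and 14 clear beyond them.
- **Bystanders:** comparing side pictures before and after, the glue, jar, screwdriver, sanding block and cork block had not moved. The cork match was weak (0.64) because it now lies in the arm's shadow. I did not compare the hammer or the tape roll before and after; the tape was partly hidden by the gripper.
- **Disagreements:**
  - The two cameras' centre lines differed by about 3.5 mm, well within the 15 mm tolerance.
  - The tool was tilted about 0.02 rad by the end, with no visible effect on contact.
- **Proud fret:** the force readings were too noisy and too sparse to single one out.

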